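Turn the primed plate over at the turning fence

TASK

Turn the red-primed plate over so that its bare metal face is up: with the fingertips only, push it along the table into the white turning fence until it climbs the fence and stands leaning on it, then reach over the fence and push its top back so that it tips over and lies flat on the table in front of the fence. Do not pinch or lift the plate, push it gently, and leave the other things on the table where they are.

Things in the scene. Friction and masses are not known exactly. Their poses are not given: they have to be found in the camera images.
- plate: Aluminium plate to turn over: 110 (x) by 90 (y) by 8 mm thick (z), about 0.22 kg, a small dark hole near each corner. Origin at its centre, half-way through the thickness. +z face red primer, up at the start; -z face bare metal. At the start it lies flat, +x pointing at the fence (within 0.15 rad), 35 to 85 mm short of the fence toe. Slides easily on the fence, grips the steel table about twice as well.
- plate_near_edge (a point): Middle of the 90 mm long plate edge at its -x end (55 mm from the plate's centre), half-way through the thickness: the edge away from the fence at the start, where it is pushed. Once the plate leans, this is its foot.
- plate_far_edge (a point): Middle of the plate's opposite edge, at its +x end (55 mm from the centre): it meets the fence first and is the top once the plate leans.
- fence: Turning fence, fixed: white slippery guide 124 mm wide (y) on a dark steel block. Origin on the table, middle of the toe line where the slope begins; +x level into the fence (push this way), z up. Face rises at 45 degrees to 14 mm high (14 mm behind the toe), then steeper to 34 mm (24 behind), then near upright to a rounded top 63 mm high. Block back 43 mm behind the toe; low foot to 70 mm.
- fence_top (a point): Middle of the rounded top of the fence, 63 mm above the table, 31 mm behind the toe. Pushed with its foot up to the toe, the plate leans over this at about 65 degrees from level, its top edge about 100 mm high and 47 mm behind the toe, so 35 mm of it stands free above the fence. Pushed back from behind, its top must pass upright over its foot before the plate falls back.
- marker: Bystander: white marker pen with red ends, 14x130x15 mm, origin under its centre. Leave it alone.
- pliers: Bystander: pliers with red grips, 58x174x16 mm, origin under the centre. Leave alone.
- tape_measure: Bystander behind the fence: yellow and black tape measure, 64x71x34 mm, origin under the centre. Leave alone.
- paste_tin: Bystander on the near right: small round tin, red with a pale lid, 68 mm wide, 35 mm high, origin under the centre. Leave alone.
- copper_bar: Bystander on the near right: flat copper bar, 40x150x12 mm, origin under the centre. Leave alone.
There are look-alikes about, which are no part of the job. Of the things like the fence, leave any that is pink; of the rest the larger one is meant.

How it is judged (in metres and radians):
On the way:
1. the plate stands leaning on the fence, its red face toward the side it came from (angle between plate's own z axis and vertical between 0.87 and 1.5 rad and contact force between plate and fence above 0.05 N and x of plate_far_edge in the frame of fence above 0 m and height (world z) of plate_far_edge above 0.075 m), for 0.2 s.
At the end, for the whole second after the job is handed in: The plate lies flat (within 0.08 rad) and still on the table with its bare face up and the red face down, its centre 40 to 200 mm in front of the toe of the fence and within 80 mm of the fence's middle line (angle between plate's own z axis and vertical above 3.06 rad and height (world z) of plate below 0.007 m and linear speed of plate below 0.01 m/s and x of plate in the frame of fence between -0.2 and -0.04 m and y of plate in the frame of fence between -0.08 and 0.08 m); the robot touches nothing.
It fails at once if the plate is lifted clear of the table (both its edges more than 30 mm up) (height (world z) of each of plate_near_edge, plate_far_edge above 0.03 m).
It fails at once if the plate is pinched or shoved hard (more than 25 N between the fingers and the plate) (contact force between the fingers and plate above 25 N).
It fails at once if one of the other things (marker, pliers, tape measure, tin, copper bar) is moved more than 15 mm (distance of any of marker, pliers, tape_measure, paste_tin, copper_bar from where it was at the start of the episode above 0.015 m).
It also fails if it takes over 51 s, if anything falls off the work surface, if the arm or the gripper's body presses on something with over 40 N, if the wrist force passes 120 N, or if a joint passes its speed limit or range.

ROBOT

A 6-joint arm with a two-finger parallel gripper is mounted at the origin on the work surface; the furniture and walls round the work are solid. World frame = base frame: x ahead of the robot, y to its left, z up, the work surface at z = 0. Lengths are in m, angles in degrees, forces in N, time in s.
With the tool pointing down it reaches from about 0.25 to 0.725 m from the base axis. Payload 9.7 kg.
Tool frame: the origin (TCP) lies between the finger pads; the fingertips stand 11 mm ahead of it and the grasp point (between the pads) lies 8 mm behind it; z points along the fingers, x is the direction in which the jaws open and shut, and the axes are right-handed (so a half turn about z gives the same grasp; the last joint's range is limited). The gripper opens to 85 mm and grips with 20 to 120 N. Pads are 22 mm wide; open, the fingers measure 114 mm over their backs; the gripper's body (76 mm by 85 mm) begins 54 mm behind the grasp point. The pads swing forward as they close: fully open they stand 13 mm farther back than shut.
Start: joints at [-72.078, 4.979, 10.078, 95.1, 0, 90], TCP at [0.169, -0.523, 0.242] pointing down, gripper open.
Joint ranges: [-179.16, 179.16], [-48.56, 103.87], [-65.8, 70.77], [-126.05, 130.52], [-82.76, 87.17], [-180, 180]. Speed limits (degrees/s): [127.2, 127.2, 147.25, 180, 180, 180].

INTERFACE

Orientations are given as [roll, pitch, yaw] about the fixed x, y, z axes, in that order (R = Rz(yaw) Ry(pitch) Rx(roll)).
In Python, from workcell import get_obs, camera, job_done, spotter gives the robot as it stands.
- The arm moves only by the tool play_rows, never from a script. Its argument "rows" is a list of rows, each a list of 3 entries, a list of its own where there are three numbers: the closure, from 0 (fully open) to 1 (shut), then the shift along the tool's x, y, z in cm, then the turn, a rotation vector about the tool's x, y, z in degrees. In form: [[claw, [x, y, z], [wx, wy, wz]], ...]. A call has 1 to 12 rows; each row shifts and turns the pose as measured when the row begins, along the tool's axes as they then stand; what a row does not reach is not made up. A row lasts 1/10 s, in which the tool goes at most 50 mm and 8.59 degrees, less where a joint would pass 70% of its speed; a pose out of reach is approached as far as the arm can. A call is refused whole if a number of a shift passes 5 or a number of a turn 8.59, either way. A call with a gripper value outside its range is refused whole. The fingers move at their own pace and stop on an object; "newtons" is the grip in N (left out, the last holds). Time passes only in rows, so rows that do not move let the fingers close. It gives the time, the measured TCP pose, the force and the opening at its end, in the units of the state.
- get_obs(): the state, without advancing time (a new reading comes with each control period).
- camera(name): name is "side" or "top" or "wrist"; returns a dict with "img" (480x640x3 uint8, red, green, blue), "intrinsics" (3x3 intrinsics, pixels), "k1" (the pictures are not rectified: a ray, as slopes to the right and down, at radius r is drawn at 1 + k1 r^2 times it, then the intrinsics apply), "xyz" and "orientation" of the camera in the world. Camera axes: x right, y down, z forward; pixel columns grow to the right and rows downward; lengths in m; the calibration is good to about 2 mm. A picture is of the moment at which its call begins. There is no depth.
- job_done(): hands the job in, once; it reports no verdict.
Trained networks look in a picture, given as the dict that the camera call returned (one of the last four; its "shot" number tells which), for a name from the list of things; names that differ only in an ending like _2 or _b are one class to them, and where a whole thing is asked for, a point or a joint stands for the part that bears it (a point fixed in the world has none). Each returns a list of dicts, best first, with "confidence" (0 to 1); they miss things now and then, are a little off and sometimes report something else, mostly with a low value. They report only what shows in the picture. A call takes as long as a camera call. They do not tell look-alikes from the thing itself.
- spotter.spot_in(picture, thing): "point" ([x, y, z] in m, in world coordinates, good to about 4 mm: the middle of the surface that is visible of it).
- spotter.trace(picture, thing): "pixels" (480x640 bool, what is visible of it).
The state is a dict: "time": time; "q": joint angles; "qd": joint speeds; "joint_efforts": joint torques, N m; "ee_pos": TCP position; "tcp_rot": TCP orientation; "wrist_force": force on the tool from outside, world axes, zero at the start; "torque": the same for the moment, N m; "opening": finger opening in m.
Only numpy, scipy, OpenCV 4.12 (cv2) and the standard library are available. Lean on these libraries where they do the work, as an engineer would, in place of code of your own. Each camera call takes 0.05 s, during which the arm holds its last target.

## Working session

There is one attempt and no reset: what is moved stays moved. The work goes in short steps, Python scripts to look and compute and a tool call to move; the robot and the scene stay as the last step left them, time stands still between calls to the robot, and variables do not carry over. Pictures are saved under pics/ and viewed, and the job is handed in when it is done.

Besides the shell and the picture viewer there is one more tool, called as name(argument=value, ...) on one line, values as JSON. play_rows: Moves the arm, as the interface text tells. Its arguments: {"type":"object","properties":{"rows":{"type":"array","items":{"type":"array"}},"newtons":{"type":"number"}},"required":["rows"]}

```bash
mkdir -p pics; ls; python3 - <<'E'
from workcell import get_obs,camera,spotter
import cv2,numpy as np
print(get_obs())
for n in ["top","side"]:
    c=camera(n); cv2.imwrite(f"pics/{n}0.png",c["img"][:,:,::-1])
    print(n,c["xyz"],c["orientation"],c["intrinsics"],c["k1"])
    for t in ["plate","fence","marker","pliers","tape_measure","paste_tin","copper_bar","fence_top"]:
        print(t,[(np.round(d["point"],4).tolist(),round(d["confidence"],2)) for d in spotter.spot_in(c,t)])
E
```

```text
pics
{'time': 0.0, 'q': array([-7.20788162e+01,  5.01155393e+00,  1.00329734e+01,  9.51008232e+01,
        4.80249315e-04,  8.99994941e+01]), 'qd': array([0.02216464, 0.08619513, 0.08418383, 0.06677483, 0.02729312,
       0.01061957]), 'joint_efforts': array([-2.27400749e-03, -5.20392072e+01,  4.64801180e+01,  1.64211314e-02,
       -1.27122858e-04,  5.30983641e-06]), 'ee_pos': array([ 0.16917041, -0.52309286,  0.24156546]), 'tcp_rot': array([-1.79999519e+02,  7.94037310e-02, -7.20783104e+01]), 'wrist_force': array([-0.62840549, -0.02980121, -0.35051786]), 'torque': array([ 0.00276971, -0.01589575,  0.00836893]), 'opening': 0.08562352897719543}
top [0.20188397 0.04317457 1.54408022] [-174.333008      0.41953927  -90.99663328] [[555.85649216   0.         319.46039124]
 [  0.         555.85649216 243.62252369]
 [  0.           0.           1.        ]] -0.07069206139408102
plate [([0.4503, 0.1043, 0.0119], 0.65)]
fence [([0.4439, 0.2228, 0.0172], 0.82), ([0.1668, 0.3147, 0.0158], 0.71), ([0.2463, -0.2385, 0.0075], 0.65)]
marker [([0.3995, -0.1682, 0.0111], 0.7)]
pliers [([0.3176, 0.262
[... 327 characters left out ...]
1107297  1.02112034] [-142.67743733    0.71193904   47.86252959] [[465.53179067   0.         326.87513024]
 [  0.         465.53179067 240.71688796]
 [  0.           0.           1.        ]] 0.038432688383599624
plate [([0.4527, 0.0976, 0.0096], 0.78)]
fence [([0.4486, 0.2207, 0.023], 0.76), ([0.1718, 0.3084, 0.0219], 0.68), ([0.2539, -0.244, 0.0198], 0.66)]
marker [([0.4021, -0.1719, 0.017], 0.53)]
pliers []
tape_measure [([0.4339, 0.4213, 0.034], 0.82)]
paste_tin [([0.3938, -0.2555, 0.0306], 0.77)]
copper_bar [([0.4002, -0.3331, 0.0099], 0.69)]
fence_top [([0.2542, -0.246, 0.0207], 0.96), ([0.4526, 0.2211, 0.0278], 0.94), ([0.1719, 0.3082, 0.0211], 0.66), ([0.4381, 0.4188, 0.0349], 0.26)]
```

View pics/top0.png

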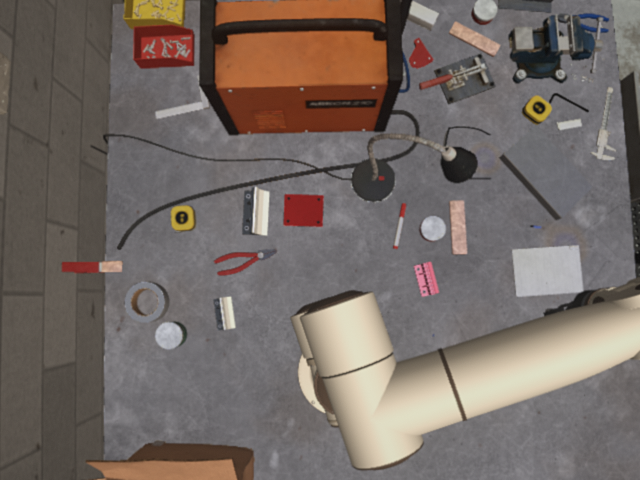

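View pics/side0.png

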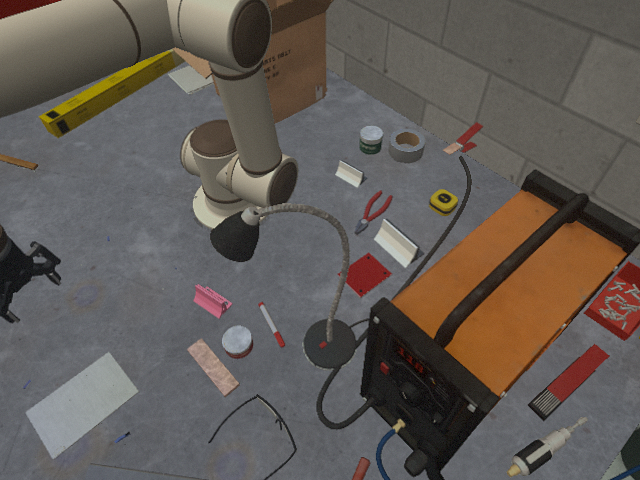

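```bash
cat > h.py <<'E'
import numpy as np,cv2
from scipy.spatial.transform import Rotation as R
def rays(c,px):
    px=np.atleast_2d(px).astype(float);K=c["intrinsics"]
    d=(px-[K[0,2],K[1,2]])/[K[0,0],K[1,1]]
    u=d.copy()
    for _ in range(30): u=d/(1+c["k1"]*(u**2).sum(1,keepdims=True))
    r=np.c_[u,np.ones(len(u))]
    return r@R.from_euler('xyz',c["orientation"],degrees=True).as_matrix().T
def onz(c,px,z):
    r=rays(c,px);o=np.array(c["xyz"]);z=np.broadcast_to(z,(len(r),))
    return o+r*((z-o[2])/r[:,2])[:,None]
def proj(c,P):
    P=np.atleast_2d(P);M=R.from_euler('xyz',c["orientation"],degrees=True).as_matrix()
    q=(P-c["xyz"])@M;u=q[:,:2]/q[:,2:];u=u*(1+c["k1"]*(u**2).sum(1,keepdims=True))
    K=c["intrinsics"];return u*[K[0,0],K[1,1]]+[K[0,2],K[1,2]]
def tri(c1,p1,c2,p2):
    a,b=np.array(c1["xyz"]),np.array(c2["xyz"]);r,s=rays(c1,p1)[0],rays(c2,p2)[0]
    t=np.linalg.lstsq(np.c_[r,-s],b-a,rcond=None)[0]
    return (a+r*t[0]+b+s*t[1])/2,np.linalg.norm(a+r*t[0]-b-s*t[1])
def maskrect(m):
    cs=cv2.findContours(m.astype(np.uint8),cv2.RETR_EXTERNAL,cv2.CHAIN_APPROX_NONE)[0]
    return max(cs,key=cv2.contourArea)[:,0,:]
E
python3 - <<'E'
from workcell import get_obs,camera,spotter
from h import *
T=camera("top");S=camera("side")
for n,c in (("T",T),("S",S)):
    for t,z in (("plate",.008),("fence",.03)):
        for d in spotter.trace(c,t)[:1 if t=="plate" else 3]:
            p=maskrect(d["pixels"]); w=onz(c,p,z)[:,:2]
            rc=cv2.minAreaRect(w.astype(np.float32)); print(n,t,rc,p.min(0),p.max(0)); print(np.round(cv2.boxPoints(rc),4).tolist())
print("lamp head",tri(T,[458,160],S,[237,240]))
print("lamp neck",tri(T,[395,137],S,[330,225]))
print("neck end",tri(T,[449,154],S,[252,212]))
print("base",onz(T,[[373,180],[352,180],[373,202]],0.02))
def crop(c,x0,y0,x1,y1,s,f): cv2.imwrite(f,cv2.resize(c["img"][y0:y1,x0:x1,::-1],None,fx=s,fy=s,interpolation=cv2.INTER_CUBIC))
crop(T,220,160,420,260,4,"pics/tc.png");crop(S,320,180,480,300,5,"pics/sc.png")
E
```

```text
T plate ((0.44878047704696655, 0.09722547233104706), (0.10662205517292023, 0.08786311000585556), 86.93433380126953) [283 195] [322 226]
[[0.40209999680519104, 0.046300001442432404], [0.48980000615119934, 0.041600000113248825], [0.49549999833106995, 0.14810000360012054], [0.40779998898506165, 0.15279999375343323]]
T fence ((0.4475226402282715, 0.22659187018871307), (0.06908132880926132, 0.1317845582962036), 89.84693908691406) [243 187] [268 234]
[[0.3815000057220459, 0.19220000505447388], [0.5133000016212463, 0.19189999997615814], [0.5134999752044678, 0.26100000739097595], [0.3817000091075897, 0.2612999975681305]]
T fence ((0.24972134828567505, -0.2377747893333435), (0.08951111137866974, 0.04760732501745224), 13.326481819152832) [417 262] [438 295]
[[0.20069999992847443, -0.2249000072479248], [0.21170000731945038, -0.27129998803138733], [0.298799991607666, -0.25060001015663147], [0.28780001401901245, -0.20430000126361847]]
T fence ((0.167922705411911, 0.3145025968551636), (0.08539475500583649, 0.050797365605831146), 7.101690769195557) [213 297] [234 329]
[[0.12240000069141388, 0.33439
[... 1071 characters left out ...]
0.17173418402671814, 0.30498918890953064), (0.10284585505723953, 0.06455133110284805), 11.12315559387207) [334 161] [364 185]
[[0.11509999632835388, 0.32670000195503235], [0.1274999976158142, 0.26339998841285706], [0.22840000689029694, 0.2831999957561493], [0.2160000056028366, 0.3465999960899353]]
lamp head (array([ 0.47185365, -0.22969034,  0.462659  ]), np.float64(0.0002512792401946973))
lamp neck (array([ 0.53057073, -0.10239681,  0.44434598]), np.float64(0.014256186758193233))
neck end (array([ 0.47457198, -0.19962531,  0.50558182]), np.float64(0.005875411710450722))
base [[ 0.52891141 -0.10072984  0.02      ]
 [ 0.52994826 -0.0421446   0.02      ]
 [ 0.4667374  -0.09897681  0.02      ]]
```

View pics/tc.png

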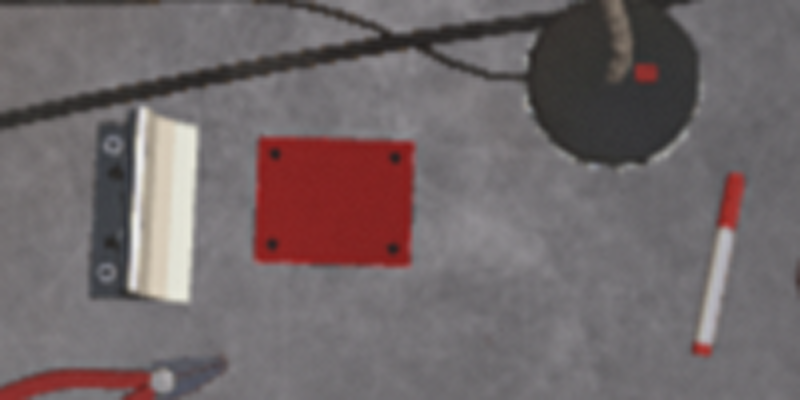

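View pics/sc.png

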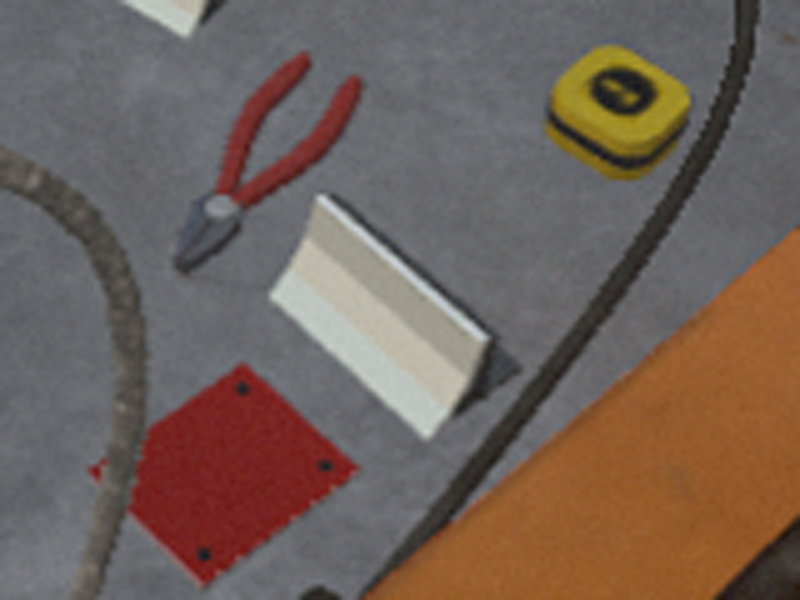

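```bash
python3 - <<'E'
from workcell import camera
from h import *
T=camera("top");S=camera("side")
def interp(p,n=15):
    p=np.array(p,float);return np.concatenate([np.linspace(a,b,n) for a,b in zip(p[:-1],p[1:])])
tp=interp([(376,177),(371,165),(370,150),(380,140),(395,136),(415,136),(435,143),(447,152)])
sp=[(328,335),(335,310),(343,280),(347,255),(342,238),(330,223),(310,212),(285,208),(265,209)]
for s in sp:
    r=[tri(T,t,S,s) for t in tp]; i=np.argsort([x[1] for x in r])[:1]
    for k in i: print(s,np.round(tp[k]),np.round(r[k][0],3),round(r[k][1],4))
e=np.array([(413,142),(410,265),(260,138),(255,262)])/4+[220,160]
print("plate",np.round(onz(T,e,.008),4))
e=np.array([(198,124),(190,302)])/4+[220,160]
print("toe T",np.round(onz(T,e,0),4))
e=np.array([(270,297),(428,438)])/5+[320,180]
print("toe S",np.round(onz(S,e,0),4))
e=np.array([(90,468),(203,585),(357,466),(243,364)])/5+[320,180]
print("plate S",np.round(onz(S,e,.008),4))
e=np.array([(142,108),(128,292)])/4+[220,160]
print("top edge T z.063",np.round(onz(T,e,.06),4))
print("welder",np.round(onz(T,[(237,133),(215,115),(380,130),(205,10)],.0),3),np.round(onz(T,[(237,133),(215,115),(380,130)],.25),3))
E
```

```text
(328, 335) [376. 176.] [ 0.532 -0.104  0.057] 0.0009
(335, 310) [393. 137.] [ 0.58  -0.128  0.265] 0.0002
(343, 280) [376. 144.] [ 0.555 -0.084  0.291] 0.0001
(347, 255) [370. 150.] [ 0.535 -0.063  0.329] 0.0106
(342, 238) [370. 150.] [ 0.523 -0.061  0.367] 0.0056
(330, 223) [371. 159.] [ 0.497 -0.062  0.387] 0.0001
(310, 212) [405. 136.] [ 0.517 -0.122  0.481] 0.0009
(285, 208) [425. 140.] [ 0.503 -0.157  0.505] 0.0007
(265, 209) [438. 146.] [ 0.488 -0.182  0.51 ] 0.0005
plate [[0.4898 0.0388 0.008 ]
 [0.403  0.0425 0.008 ]
 [0.4947 0.146  0.008 ]
 [0.4071 0.1504 0.008 ]]
toe T [[0.5071 0.1903 0.    ]
 [0.3808 0.1969 0.    ]]
toe S [[0.3844 0.2005 0.    ]
 [0.5062 0.1945 0.    ]]
plate S [[0.4034 0.0471 0.008 ]
 [0.4927 0.0411 0.008 ]
 [0.4961 0.1498 0.008 ]
 [0.4102 0.1527 0.008 ]]
top edge T z.063 [[0.5071 0.2226 0.06  ]
 [0.3814 0.2327 0.06  ]]
welder [[ 0.678  0.282  0.   ]
 [ 0.733  0.346  0.   ]
 [ 0.678 -0.127  0.   ]
 [ 1.058  0.379  0.   ]] [[ 0.601  0.244  0.25 ]
 [ 0.647  0.297  0.25 ]
 [ 0.601 -0.099  0.25 ]]
```

play_rows(rows=[[0.4,[-5,0,0],[0,0,0]],[0.4,[-5,0,0],[0,0,0]],[0.4,[-5,0,0],[0,0,0]],[0.4,[-5,0,0],[0,0,0]],[0.4,[-0.3,-4.8,0],[0,0,-8]],[0.4,[-0.3,-4.8,0],[0,0,-8]],[0.4,[-0.3,-4.8,0],[0,0,-8]]])

```text
time: 2.0
ee_pos: [0.2289, -0.2602, 0.2388]
tcp_rot: [-179.9, 0.1, -48.3]
wrist_force: [1.5, -0.5, -0.2]
opening: 0.0515
```

play_rows(rows=[[0.4,[-0.3,-4.8,0],[0,0,-8]],[0.4,[-0.3,-4.8,0],[0,0,-8]],[0.4,[-0.3,-4.8,0],[0,0,-8]],[0.4,[-0.3,-4.8,0],[0,0,-8]],[0.4,[-0.3,-4.8,0],[0,0,-8]],[0.4,[-0.3,-4.0,0],[0,0,-6]],[0.4,[0,-2,0],[0,0,0]]])

```text
time: 2.7
ee_pos: [0.3469, 0.0204, 0.24]
tcp_rot: [-179.9, -0.3, -0.0]
wrist_force: [0.4, -0.5, -0.4]
opening: 0.0513
```

```bash
python3 - <<'E'
from workcell import get_obs,camera
import cv2
for n in ["side","wrist"]:
    c=camera(n); cv2.imwrite(f"pics/{n}1.png",c["img"][:,:,::-1])
o=get_obs();print(o["time"],o["q"],o["ee_pos"],o["tcp_rot"],c["xyz"],c["orientation"])
E
```

```text
2.8 [ 3.22520207e+00 -2.27744684e+01 -1.44434550e+01  9.80501908e+01
  8.37789327e-02  9.33740283e+01] [0.34694928 0.01995185 0.23994145] [-1.79899839e+02 -2.75405098e-01 -1.48861622e-01] [0.34564936 0.10103615 0.37285451] [ 1.61962715e+02 -2.59692501e-01 -1.04161667e-01]
```

View pics/side1.png

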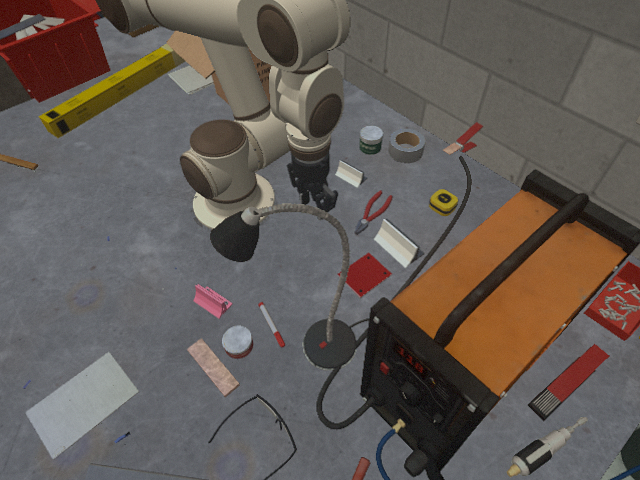

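View pics/wrist1.png

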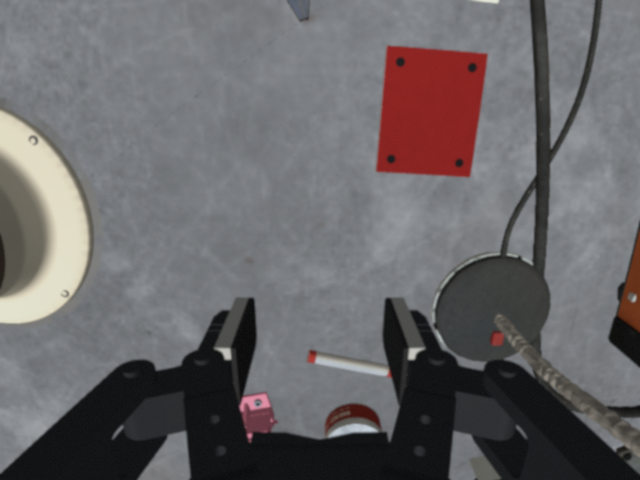

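```bash
python3 - <<'E'
from workcell import camera
from h import *
S=camera("side")
o=np.array(S["xyz"])
for p in [(325,115),(310,115),(342,100),(325,138),(325,70),(290,130),(330,148),(275,100)]:
    r=rays(S,p)[0]
    print(p,[np.round(o+r*((y-o[1])/r[1]),3).tolist() for y in (-.04,.02,.08)])
E
```

```text
(325, 115) [[0.463, -0.04, 0.588], [0.395, 0.02, 0.518], [0.327, 0.08, 0.448]]
(310, 115) [[0.428, -0.04, 0.569], [0.354, 0.02, 0.495], [0.281, 0.08, 0.422]]
(342, 100) [[0.499, -0.04, 0.633], [0.436, 0.02, 0.57], [0.374, 0.08, 0.507]]
(325, 138) [[0.462, -0.04, 0.545], [0.394, 0.02, 0.468], [0.325, 0.08, 0.39]]
(325, 70) [[0.465, -0.04, 0.662], [0.397, 0.02, 0.604], [0.329, 0.08, 0.546]]
(290, 130) [[0.373, -0.04, 0.506], [0.29, 0.02, 0.423], [0.207, 0.08, 0.34]]
(330, 148) [[0.474, -0.04, 0.532], [0.407, 0.02, 0.453], [0.34, 0.08, 0.374]]
(275, 100) [[0.339, -0.04, 0.548], [0.25, 0.02, 0.472], [0.162, 0.08, 0.395]]
```

play_rows(rows=[[0.4,[4,0,0],[0,0,1.5]],[0.4,[4,0,0],[0,0,1.2]],[0.4,[2,-0.1,0],[0,0,0]],[0.4,[0,0,4],[0,0,0]],[0.4,[0,0,4],[0,0,0]],[0.4,[0,0,3],[0,0,0]],[0.4,[0,0,0],[0,0,0]]])

```text
time: 3.55
ee_pos: [0.4532, 0.0097, 0.1293]
tcp_rot: [-180.0, -0.6, -3.6]
wrist_force: [-0.5, 0.1, -0.2]
opening: 0.051
```

```bash
python3 - <<'E'
from workcell import get_obs,camera
import cv2
for n in ["side","top"]:
    c=camera(n); cv2.imwrite(f"pics/{n}2.png",c["img"][:,:,::-1])
    if n=="side":cv2.imwrite("pics/s2c.png",cv2.resize(c["img"][60:340,220:460,::-1],None,fx=2.1,fy=2.1))
    else:cv2.imwrite("pics/t2c.png",cv2.resize(c["img"][90:270,220:460,::-1],None,fx=3,fy=3))
o=get_obs();print(o["time"],o["q"],o["ee_pos"],o["tcp_rot"])
E
```

```text
3.65 [ 1.28647941e+00 -9.80429482e+00 -1.62414798e+01  8.26109743e+01
 -2.58244933e-02  9.48419005e+01] [0.45487731 0.01009168 0.13342998] [-179.94538336   -0.95062342   -3.55608868]
```

View pics/s2c.png

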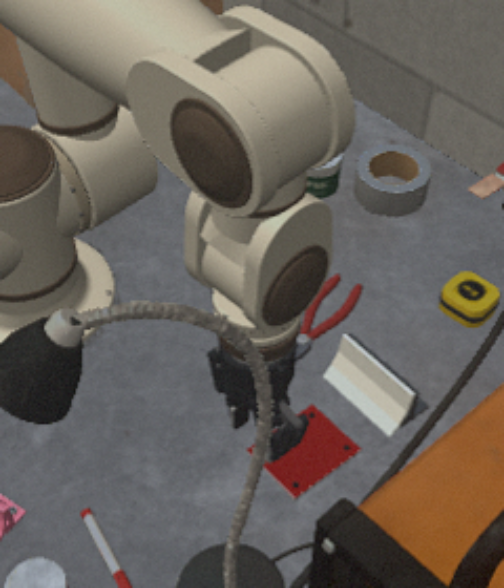

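View pics/t2c.png

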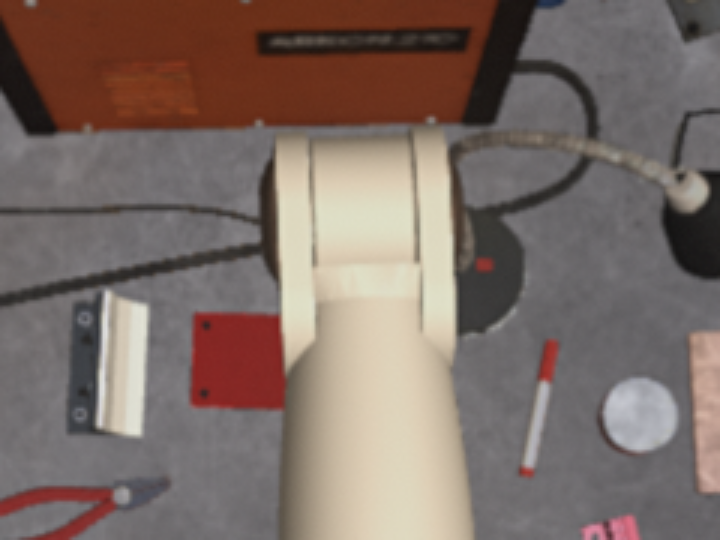

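play_rows(rows=[[0.4,[-0.8,-1.0,0],[-5,0,0]],[0.4,[0,0,0],[-5,0,-0.6]],[0.4,[0,0,0],[0,0,0]]])

```text
time: 3.95
ee_pos: [0.45, 0.0187, 0.1405]
tcp_rot: [169.8, -1.4, -3.2]
wrist_force: [0.4, -0.5, -0.7]
opening: 0.0509
```

play_rows(rows=[[0.4,[-0.3,-0.7,4],[0,-1.4,0]],[0.4,[0,-0.7,4],[0,0,0]],[0.4,[0,-0.3,1.5],[0,0,0]],[0.4,[0,0,0],[0,0,0]]])

```text
time: 4.35
ee_pos: [0.4536, 0.0196, 0.0498]
tcp_rot: [170.4, -0.7, -3.5]
wrist_force: [-0.4, -0.0, -0.0]
opening: 0.0511
```

```bash
python3 - <<'E'
from workcell import get_obs,camera
import cv2
for n in ["wrist","side"]:
    c=camera(n); cv2.imwrite(f"pics/{n}3.png",c["img"][:,:,::-1])
    if n=="side":cv2.imwrite("pics/s3c.png",cv2.resize(c["img"][100:340,220:460,::-1],None,fx=2.4,fy=2.4))
o=get_obs();print(o["time"],o["q"],o["ee_pos"],o["tcp_rot"],o["wrist_force"])
E
```

```text
4.45 [  8.20164121  -6.46527008 -22.79806649  74.772485    -9.54353626
 101.83699095] [0.45456648 0.01961951 0.05174587] [170.4320604   -0.86656641  -3.47055742] [-1.00838384  0.55286411  0.01425631]
```

View pics/s3c.png

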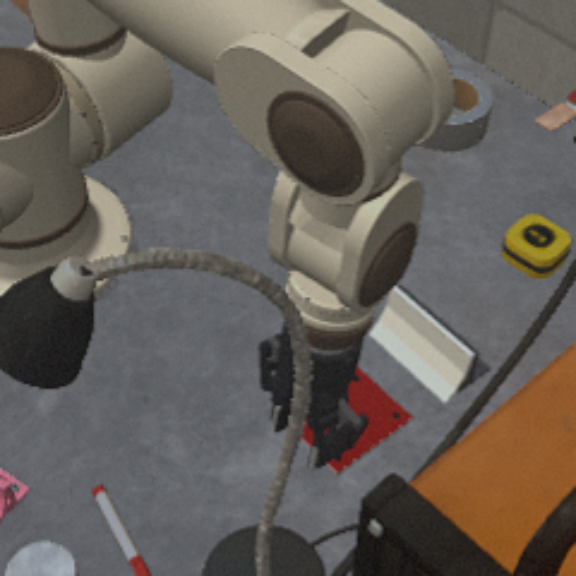

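View pics/wrist3.png

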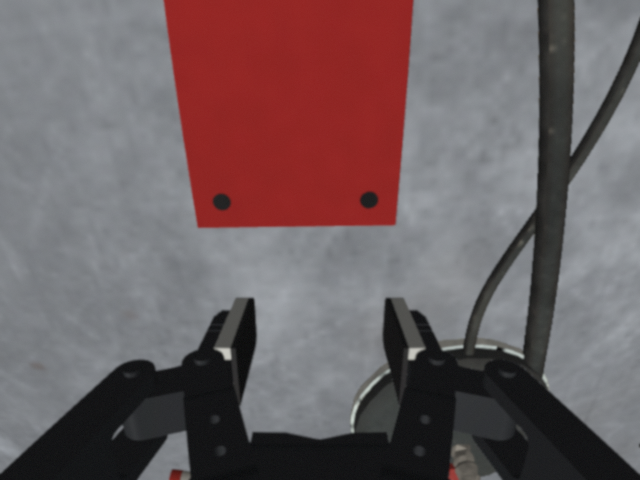

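play_rows(rows=[[0.45,[-1.0,-0.3,1.5],[0,-0.8,-0.5]],[0.45,[-0.2,-0.3,1.5],[0,0,0]],[0.45,[0,0,0],[0,0,0]]])

```text
time: 4.75
ee_pos: [0.4442, 0.0213, 0.0235]
tcp_rot: [170.6, -0.2, -3.1]
wrist_force: [-0.2, 0.4, -0.6]
opening: 0.0468
```

play_rows(rows=[[0.45,[0,-0.15,0.8],[0,0,0]],[0.45,[0,0,0.2],[0,0,0]],[0.45,[0,0,0],[0,0,0]]])

```text
time: 5.05
ee_pos: [0.4447, 0.0214, 0.0142]
tcp_rot: [170.7, -0.3, -3.1]
wrist_force: [0.0, 0.1, 0.1]
opening: 0.047
```

```bash
python3 - <<'E'
from workcell import get_obs,camera
import cv2
c=camera("wrist"); cv2.imwrite("pics/w4.png",c["img"][:,:,::-1])
c=camera("side");cv2.imwrite("pics/s4c.png",cv2.resize(c["img"][210:310,320:440,::-1],None,fx=6,fy=6,interpolation=cv2.INTER_CUBIC))
o=get_obs();print(o["time"],o["ee_pos"],o["tcp_rot"],o["wrist_force"])
E
```

```text
5.15 [0.44478277 0.02137794 0.01436951] [170.6509636   -0.32979919  -3.09016121] [ 0.52826701  0.32307232 -0.22368543]
```

View pics/s4c.png

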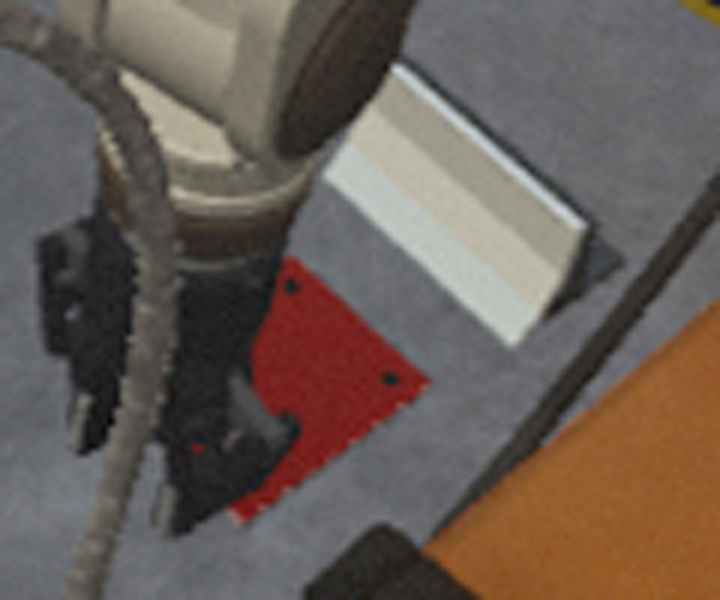

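View pics/w4.png

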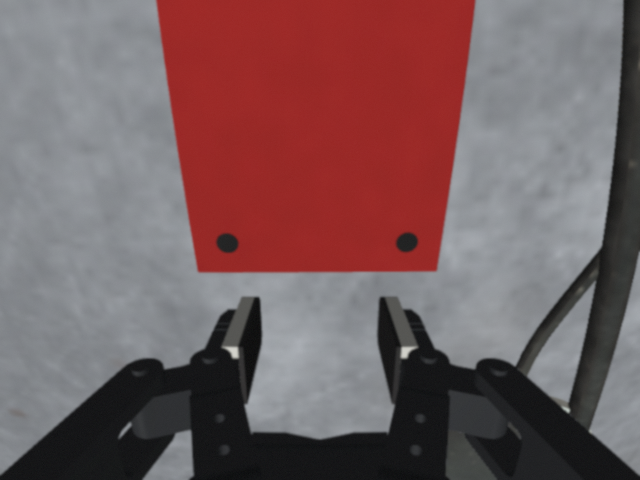

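play_rows(rows=[[0.45,[0,0,0.3],[0,0,0]],[0.45,[0,0,0.2],[0,0,0]],[0.45,[0,0,0],[0,0,0]]])

```text
time: 5.45
ee_pos: [0.4453, 0.0206, 0.0098]
tcp_rot: [170.7, -0.4, -3.1]
wrist_force: [-0.2, 0.4, 0.4]
opening: 0.047
```

play_rows(rows=[[0.45,[0,0,0.2],[0,0,0]],[0.45,[0,0,0.1],[0,0,0]],[0.45,[0,0,0],[0,0,0]]])

```text
time: 5.75
ee_pos: [0.4455, 0.0207, 0.0099]
tcp_rot: [170.7, -0.4, -3.0]
wrist_force: [-0.4, 0.2, 0.5]
opening: 0.0466
```

play_rows(rows=[[0.45,[0,-0.5,-0.15],[0,0,0]],[0.45,[0,-0.5,-0.09],[0,0,0]],[0.45,[0,-0.5,-0.09],[0,0,0]],[0.45,[0,-0.5,-0.09],[0,0,0]],[0.45,[0,-0.7,-0.12],[0,0,0]],[0.45,[0,-0.7,-0.12],[0,0,0]],[0.45,[0,-0.7,-0.12],[0,0,0]]])

```text
time: 6.45
ee_pos: [0.4479, 0.0649, 0.0107]
tcp_rot: [170.7, -0.5, -3.1]
wrist_force: [-0.6, -1.8, 0.5]
opening: 0.047
```

```bash
cat > look.py <<'E'
import sys
from workcell import get_obs,camera
import cv2
k=sys.argv[1]
c=camera("wrist"); a=c["img"][:,:,::-1]
c=camera("side");b=cv2.resize(c["img"][160:310,320:460,::-1],(448,480),interpolation=cv2.INTER_CUBIC)
cv2.imwrite(f"pics/l{k}.png",cv2.resize(cv2.hconcat([a,b]),(800,353)))
o=get_obs();print(o["time"],o["ee_pos"].round(4),o["tcp_rot"].round(2),o["wrist_force"].round(2))
E
python3 look.py 5
```

```text
6.55 [0.448  0.0654 0.0107] [170.69  -0.46  -3.05] [0.48 0.78 0.56]
```

View pics/l5.png

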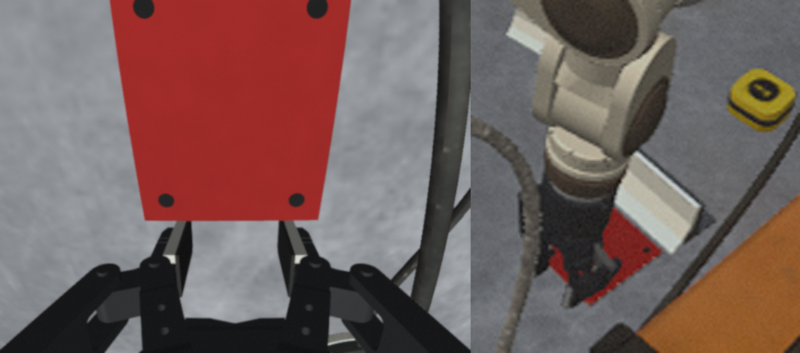

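play_rows(rows=[[0.45,[0,-0.8,-0.13],[2,0,0]],[0.45,[0,-0.8,-0.1],[2,0,0]],[0.45,[0,-0.8,-0.06],[2,0,0]],[0.45,[0,-0.8,-0.03],[2,0,0]],[0.45,[0,-0.8,0],[2,0,0]],[0.45,[0,0,0],[0,0,0]]])

```text
time: 7.15
ee_pos: [0.4486, 0.1049, 0.0086]
tcp_rot: [-179.3, -0.3, -3.1]
wrist_force: [0.4, 1.3, 2.9]
opening: 0.0472
```

```bash
python3 look.py 6
```

```text
7.25 [0.4486 0.1049 0.0087] [-179.35   -0.26   -3.04] [-1.01  0.08  0.84]
```

View pics/l6.png

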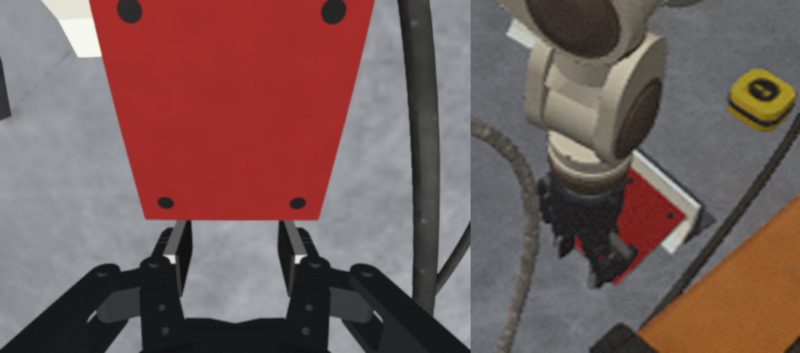

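play_rows(rows=[[0.45,[0,-0.8,-0.15],[2,0,0]],[0.45,[0,-0.8,0],[2,0,0]],[0.45,[0,-0.8,0.03],[2,0,0]],[0.45,[0,-0.8,0.06],[2,0,0]],[0.45,[0,-0.7,0.09],[2,0,0]],[0.45,[0,0,0],[0,0,0]]])

```text
time: 7.85
ee_pos: [0.4494, 0.1431, 0.0098]
tcp_rot: [-169.4, -0.1, -3.1]
wrist_force: [-0.7, 1.3, 1.0]
opening: 0.0471
```

```bash
python3 look.py 7
```

```text
7.95 [0.4493 0.143  0.0097] [-1.695e+02 -8.000e-02 -3.040e+00] [-0.17  1.55  0.63]
```

View pics/l7.png

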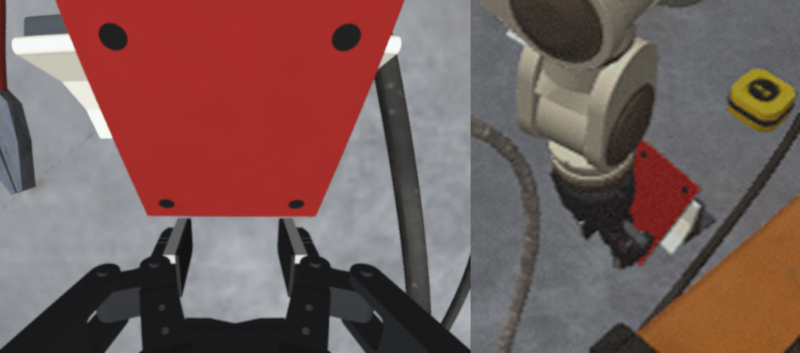

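play_rows(rows=[[0.45,[0,-0.7,0.05],[2,0,0]],[0.45,[0,-0.7,0.12],[2,0,0]],[0.45,[0,-0.7,0.16],[1.5,0,0]],[0.45,[0,-0.6,0.16],[0,0,0]],[0.45,[0,0,0],[0,0,0]]])

```text
time: 8.45
ee_pos: [0.4504, 0.1705, 0.0103]
tcp_rot: [-164.2, -0.0, -3.1]
wrist_force: [-0.6, 0.2, 0.6]
opening: 0.047
```

```bash
python3 look.py 8
```

```text
8.55 [0.4504 0.1704 0.0104] [-1.6414e+02 -2.0000e-02 -3.0400e+00] [-1.29  0.61 -0.32]
```

View pics/l8.png

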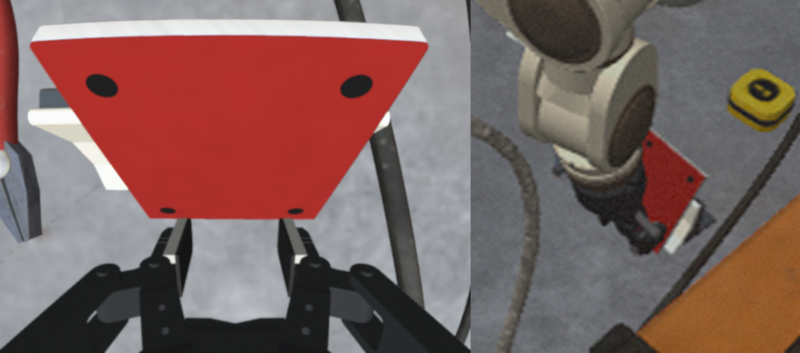

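play_rows(rows=[[0.45,[0,-0.4,0.12],[1,0,0]],[0.45,[0,-0.3,0.1],[0,0,0]],[0.45,[0,0,0],[0,0,0]]])

```text
time: 8.85
ee_pos: [0.451, 0.1779, 0.0104]
tcp_rot: [-163.1, -0.0, -3.1]
wrist_force: [0.2, -0.2, 1.8]
opening: 0.047
```

```bash
python3 look.py 9; python3 - <<'E'
from workcell import camera,spotter
from h import *
W=camera("wrist")
d=spotter.trace(W,"plate")
m=d[0]["pixels"];p=maskrect(m);print(d[0]["confidence"],p.min(0),p.max(0))
hull=cv2.approxPolyDP(p.reshape(-1,1,2),8,True)[:,0];print(hull.tolist())
print(np.round(onz(W,hull,.004),4).tolist());print(np.round(onz(W,hull,.1),4).tolist())
E
```

```text
8.95 [0.451  0.1778 0.0104] [-1.6313e+02 -4.0000e-02 -3.0400e+00] [ 0.29 -0.35  1.12]
0.72 [25 60] [595 298]
[[25, 101], [178, 272], [216, 298], [426, 298], [595, 103], [581, 69], [355, 60], [46, 68]]
[[0.3307, 0.2757, 0.004], [0.3943, 0.2007, 0.004], [0.4092, 0.1895, 0.004], [0.4935, 0.1851, 0.004], [0.5703, 0.2619, 0.004], [0.5651, 0.2764, 0.004], [0.4699, 0.2819, 0.004], [0.3407, 0.2889, 0.004]]
[[0.405, 0.2391, 0.1], [0.4297, 0.21, 0.1], [0.4354, 0.2057, 0.1], [0.4682, 0.204, 0.1], [0.4979, 0.2338, 0.1], [0.4959, 0.2394, 0.1], [0.459, 0.2415, 0.1], [0.4089, 0.2442, 0.1]]
```

View pics/l9.png

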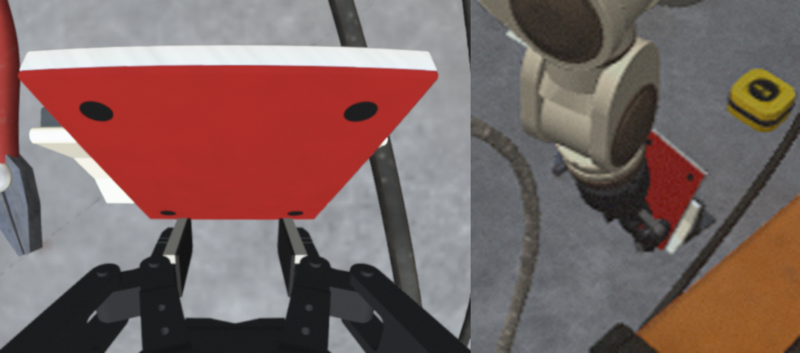

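play_rows(rows=[[0.45,[0,0.2,0],[0,0,0]],[0.45,[0,0.4,-0.1],[0,0,0]],[0.45,[0,0.6,-0.2],[0,0,0]],[0.45,[0,0,0],[0,0,0]]])

```text
time: 9.45
ee_pos: [0.4506, 0.1652, 0.0104]
tcp_rot: [-163.0, -0.1, -3.0]
wrist_force: [-0.6, -0.7, 1.9]
opening: 0.047
```

```bash
python3 look.py 10
```

```text
9.55 [0.4506 0.1654 0.0104] [-1.6304e+02 -9.0000e-02 -2.9900e+00] [-0.48 -1.45  2.07]
```

View pics/l10.png

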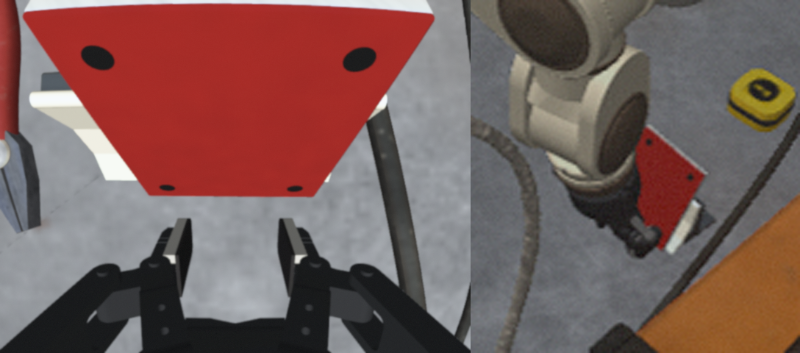

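play_rows(rows=[[0.45,[0,0.8,-0.4],[0,0,0]],[0.45,[0,0.8,-0.4],[0,0,0]],[0.45,[0,0,0],[0,0,0]]])

```text
time: 9.85
ee_pos: [0.4492, 0.1461, 0.013]
tcp_rot: [-163.1, -0.0, -3.0]
wrist_force: [-0.1, -0.7, 0.3]
opening: 0.0469
```

```bash
python3 look.py 11; python3 - <<'E'
from workcell import camera,spotter
from h import *
W=camera("wrist")
d=spotter.trace(W,"plate")
p=maskrect(d[0]["pixels"])
hull=cv2.approxPolyDP(p.reshape(-1,1,2),8,True)[:,0];print(hull.tolist())
print(np.round(onz(W,hull,.004),4).tolist());print(np.round(onz(W,hull,.1),4).tolist())
E
```

```text
9.95 [0.4492 0.1467 0.013 ] [-1.6308e+02 -4.0000e-02 -2.9700e+00] [-0.6  -0.13  0.69]
[[88, 2], [206, 219], [424, 221], [541, 0]]
[[0.3563, 0.2862, 0.004], [0.4045, 0.1903, 0.004], [0.4929, 0.185, 0.004], [0.5499, 0.2769, 0.004]]
[[0.4129, 0.2251, 0.1], [0.4321, 0.1869, 0.1], [0.4672, 0.1848, 0.1], [0.4899, 0.2214, 0.1]]
```

View pics/l11.png

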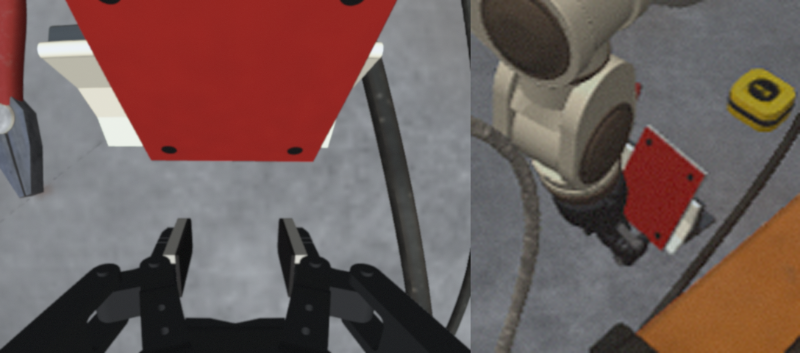

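play_rows(rows=[[0.45,[0,0,-4],[0,0,0]],[0.45,[0,0,-5],[0,0,0]],[0.45,[0,0,-5],[0,0,0]],[0.45,[0,0,-4],[-6,0,0]],[0.45,[0,0,-2],[-6,0,0]],[0.45,[0,0,0],[-5,0,0]],[0.45,[0,0,0],[0,0,0]]])

```text
time: 10.75
ee_pos: [0.4449, 0.0892, 0.2117]
tcp_rot: [179.4, 0.0, -2.9]
wrist_force: [-0.3, 0.6, -0.4]
opening: 0.0469
```

play_rows(rows=[[0.45,[0,-4,0],[0,0,0]],[0.45,[0,-4,0],[0,0,0]],[0.45,[0,-4,0],[0,0,0]],[0.45,[0,-4,0],[0,0,0]],[0.45,[0,-3,0],[0,0,0]],[0.45,[0,0,0],[0,0,0]]])

```text
time: 11.35
ee_pos: [0.4537, 0.2864, 0.2068]
tcp_rot: [-180.0, 0.4, -2.9]
wrist_force: [0.1, -0.3, -0.3]
opening: 0.0469
```

```bash
python3 look.py 12; python3 - <<'E'
from workcell import camera
import cv2
c=camera("top");cv2.imwrite("pics/t12.png",c["img"][:,:,::-1])
E
```

```text
11.45 [0.4538 0.2838 0.2073] [179.92   0.39  -3.04] [ 0.69 -0.35 -0.57]
```

View pics/l12.png

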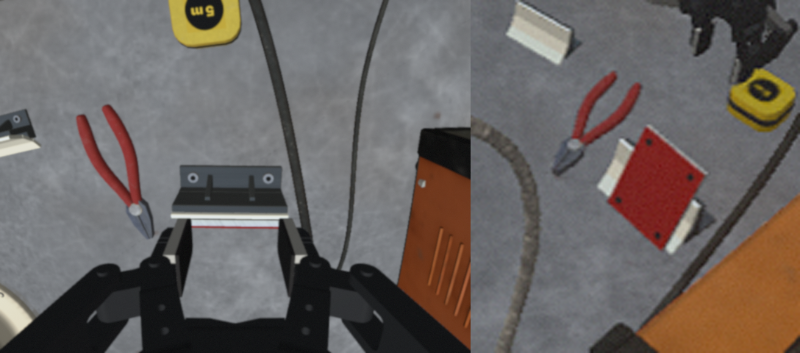

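View pics/t12.png

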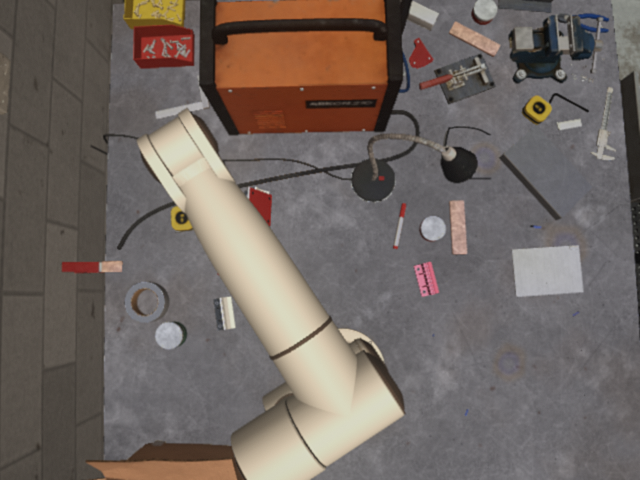

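```bash
python3 - <<'E'
from workcell import camera
from h import *
W=camera("wrist");S=camera("side")
cv2.imwrite("pics/w13.png",W["img"][200:400,200:440,::-1].repeat(3,0).repeat(3,1))
P=[[.405,.243,.1],[.495,.238,.1],[.405,.236,.103],[.495,.231,.103],[.386,.228,.063],[.51,.222,.063],[.386,.27,.0],[.51,.264,.0]]
print(np.round(proj(W,P)).tolist());print(W["xyz"],W["orientation"])
e=np.array([(655,125),(705,173),(608,193),(667,250)],float)
# side crop in hconcat scaled
s=800/1088; e=(e/s-[640,0])/ (448/140)+[320,160]
print(e.round(1).tolist(),np.round(proj(S,P),1).tolist())
E
```

```text
[[253.0, 296.0], [385.0, 297.0], [253.0, 307.0], [386.0, 308.0], [239.0, 293.0], [397.0, 292.0], [247.0, 219.0], [385.0, 219.0]]
[0.45828529 0.36295055 0.3402837 ] [161.72714854   0.37832603  -3.06412278]
[[398.4, 213.1], [419.6, 233.5], [378.4, 242.0], [403.5, 266.2]] [[393.7, 211.9], [418.8, 232.8], [392.0, 212.5], [417.1, 233.6], [383.2, 219.9], [417.0, 248.6], [391.7, 226.5], [424.1, 254.0]]
```

View pics/w13.png

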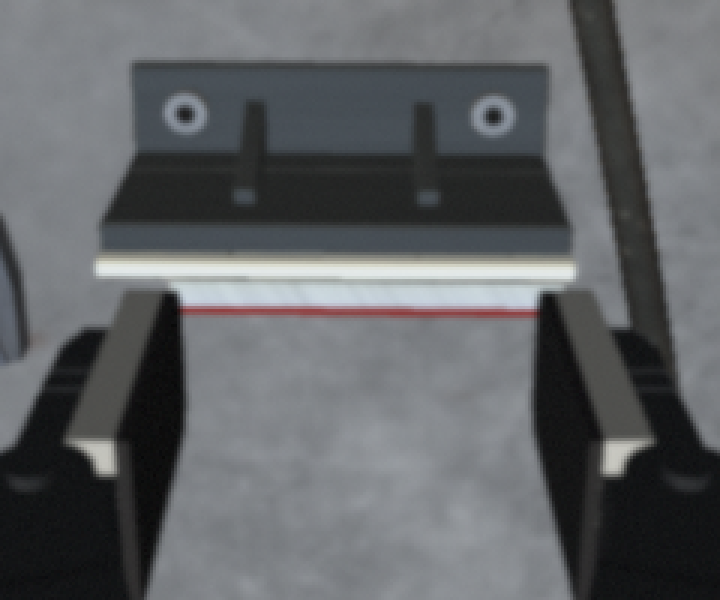

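play_rows(rows=[[0.45,[-0.2,0,4],[0,0,0]],[0.45,[0,0,4],[0,0,0]],[0.45,[0,0,3],[0,0,0]],[0.45,[0,0,0.8],[0,0,0]],[0.45,[0,0,0],[0,0,0]]])

```text
time: 12.1
ee_pos: [0.4534, 0.2783, 0.09]
tcp_rot: [-179.8, 0.0, -3.6]
wrist_force: [0.4, 0.1, 0.5]
opening: 0.0467
```

```bash
python3 look.py 14
```

```text
12.2 [0.4542 0.279  0.0916] [-1.7972e+02 -7.0000e-02 -3.5600e+00] [ 0.38 -0.13  0.83]
```

View pics/l14.png

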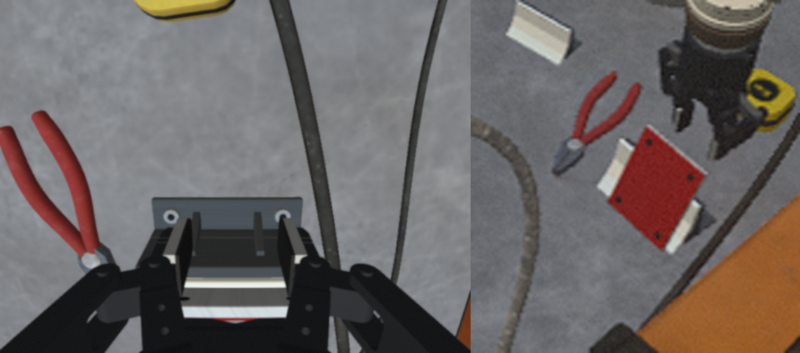

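play_rows(rows=[[0.45,[-0.3,0.6,0.6],[0,0,-0.5]],[0.45,[0,0.7,0.1],[0,0,0]],[0.45,[0,0.6,0],[0,0,0]],[0.45,[0,0.6,0],[0,0,0]],[0.45,[0,0.6,0],[0,0,0]],[0.45,[0,0.6,0],[0,0,0]],[0.45,[0,0,0],[0,0,0]]])

```text
time: 12.9
ee_pos: [0.4511, 0.2399, 0.0893]
tcp_rot: [-179.5, -0.4, -3.0]
wrist_force: [0.4, 0.4, -1.0]
opening: 0.0466
```

```bash
python3 look.py 15
```

```text
13.0 [0.4511 0.2405 0.0892] [-179.44   -0.44   -3.01] [ 0.21  0.94 -0.22]
```

View pics/l15.png

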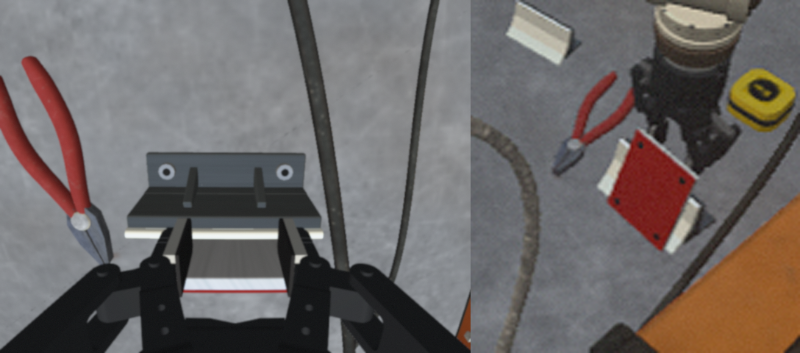

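play_rows(rows=[[0.45,[0,0.6,0.1],[0,0,0]],[0.45,[0,0.6,0],[0,0,0]],[0.45,[0,0.6,0],[0,0,0]],[0.45,[0,0.6,0],[0,0,0]],[0.45,[0,0,0],[0,0,0]]])

```text
time: 13.5
ee_pos: [0.4495, 0.2147, 0.0874]
tcp_rot: [-179.5, -0.4, -3.0]
wrist_force: [0.2, -0.1, -0.2]
opening: 0.0472
```

```bash
python3 look.py 16
```

```text
13.6 [0.4496 0.2152 0.0875] [-179.46   -0.42   -2.96] [-0.98  0.08 -0.16]
```

View pics/l16.png

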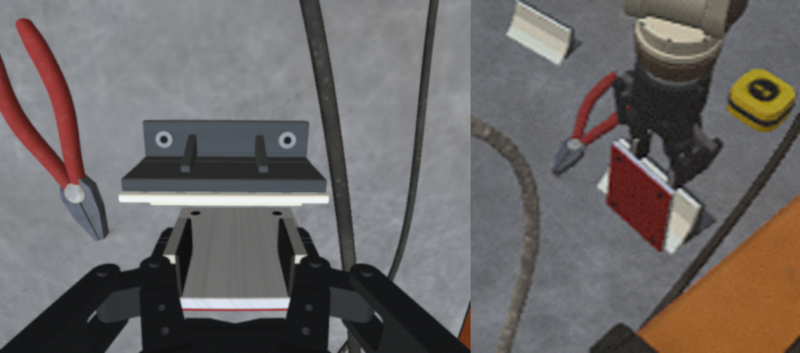

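play_rows(rows=[[0.45,[0,0.5,0],[0,0,0]],[0.45,[0,0.5,0],[0,0,0]],[0.45,[0,0.5,0],[0,0,0]],[0.45,[0,0.4,0],[0,0,0]],[0.45,[0,0,0],[0,0,0]],[0.45,[0,0,0],[0,0,0]]])

```text
time: 14.2
ee_pos: [0.4486, 0.1947, 0.0873]
tcp_rot: [-179.5, -0.4, -2.9]
wrist_force: [-0.3, -0.1, -0.3]
opening: 0.0472
```

```bash
python3 look.py 17
```

```text
14.3 [0.4486 0.1949 0.0873] [-179.46   -0.42   -2.94] [-0.77  0.51  0.15]
```

View pics/l17.png

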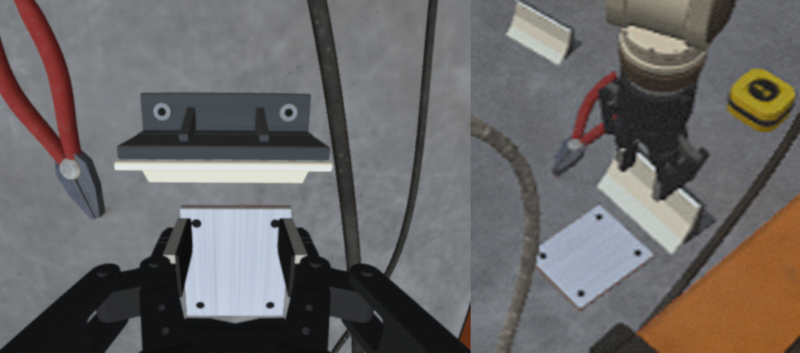

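The plate has tipped over with its bare face up. Next I'll raise the arm clear and check where it lies.

play_rows(rows=[[0.45,[0,-1,-3],[0,0,0]],[0.45,[0,-3,-4],[0,0,0]],[0.45,[0,-4,-4],[0,0,0]],[0.45,[0,-4,0],[0,0,0]],[0.45,[0,0,0],[0,0,0]],[0.45,[0,0,0],[0,0,0]]])

```text
time: 14.9
ee_pos: [0.4532, 0.3146, 0.1976]
tcp_rot: [-179.4, -0.3, -3.0]
wrist_force: [-0.3, 0.7, -0.1]
opening: 0.0473
```

```bash
python3 look.py 18; python3 - <<'E'
from workcell import camera,spotter
from h import *
S=camera("side");T=camera("top")
d=spotter.trace(S,"plate")[0]
p=maskrect(d["pixels"]);w=onz(S,p,.008)[:,:2].astype(np.float32);rc=cv2.minAreaRect(w);print(d["confidence"],rc,cv2.boxPoints(rc).round(4).tolist())
c=np.array(rc[0])-[.4446,.1956];print("fence xy",c@[.0507,.9987],c@[-.9987,.0507])
for t in ["marker","pliers","tape_measure","paste_tin","copper_bar"]:
  for n,cm in(("T",T),("S",S)): print(n,t,[(np.round(x["point"],4).tolist(),round(x["confidence"],2)) for x in spotter.spot_in(cm,t)][:2])
cv2.imwrite("pics/s18.png",S["img"][:,:,::-1])
E
```

```text
15.0 [0.453  0.3135 0.1969] [-179.47   -0.28   -3.06] [ 0.   -0.78 -0.72]
0.7 ((0.4473942220211029, 0.11955520510673523), (0.11576046049594879, 0.09484412521123886), 85.9221420288086) [[0.3959999978542328, 0.06520000100135803], [0.49059998989105225, 0.058400001376867294], [0.49880000948905945, 0.17389999330043793], [0.4041999876499176, 0.18070000410079956]]
fence xy -0.0758042696034336 -0.006646060633564
T marker [([0.3978, -0.1675, 0.015], 0.64)]
S marker [([0.4499, 0.1231, 0.0072], 0.26)]
T pliers []
S pliers [([0.323, 0.2627, 0.016], 0.7)]
T tape_measure [([0.4102, 0.4465, 0.0359], 0.4)]
S tape_measure [([0.4402, 0.4185, 0.0338], 0.8), ([0.4441, 0.1175, 0.0061], 0.16)]
T paste_tin [([0.386, -0.2564, 0.0368], 0.55)]
S paste_tin [([0.3928, -0.2587, 0.0316], 0.55)]
T copper_bar [([0.3887, -0.3357, 0.0061], 0.95), ([0.4097, 0.451, 0.0348], 0.59)]
S copper_bar [([0.3987, -0.3294, 0.0125], 0.97)]
```

View pics/s18.png

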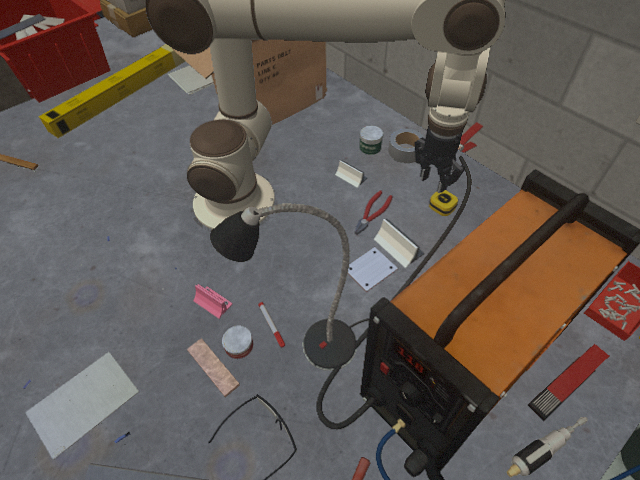

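```bash
python3 -c "
from workcell import job_done
print(job_done())"
```

```text
the job is handed in; nothing more can be done
None
```

The plate is turned over: it lies flat in front of the white fence with its bare metal face up, and I handed the job in at about 15.5 s of the 51 s allowed.

- **How it went:** I pushed the plate squarely into the fence with two part-open fingertips until it leaned at about 64°. It stayed up when I backed away. Then I reached over the fence and pushed the top back past upright, and it fell flat.
- **Forces:** Wrist force readings between moves stayed under about 3 N.
- **Plate position:** The side camera puts its centre about 76 mm in front of the fence toe and 7 mm off the middle line, both within the limits. I judged flatness and rest only from the pictures, not by a separate measurement. The arm was well clear of everything.
- **Bystanders:**
  - The tin and copper bar read within about 4 mm of their starting places in both cameras.
  - The tape measure (about 7 mm from start) matched only in the side camera. The top camera's low-confidence reading was about 27 mm off because the arm partly hid it.
  - The marker was confirmed only from the top camera; the side network wrongly reported the plate as the marker, at low confidence.
  - The pliers were found only by the side camera, within about 8 mm of the top camera's starting reading.

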